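Fit the bayonet lamp module

TASK

Fit the lamp module into the illuminator's round bayonet socket: lower its two pins into the open slots, push gently down against the spring, twist it clockwise (seen from above) as far as the locking notches, and let the spring lift it into them. Never force it: once the spring has bottomed press no harder, and leave the other things on the table as they are. Let go at the end, with the lamp locked upright in the socket.

Things in the scene. Friction and masses are not known exactly. Their poses are not given: they have to be found in the camera images.
- lamp: Loose lamp module, 60 mm high, 150 g (30 % more or less), upright on its round steel cap (diameter 32 mm, 24 mm high, foot tapered to 25 mm over the last 6 mm). Origin: centre of its underside, z up. Two pins stick out of the cap along +x and -x. On the cap an aluminium block, on that a glass dome (52 to 60 mm high). Half a turn about z makes no difference.
- lamp_pin (a point): Outer end of the lamp's +x pin (its twin is at -x): round, 6 mm thick, centre line 7 mm above the lamp's underside, end 22.5 mm from the lamp's axis.
- lamp_grip (a point): Centre of the lamp's aluminium block, 40 mm above the underside; the block is 44 mm long along the lamp's x (in line with the pins), 30 mm wide along y, from 24 to 52 mm high. Grip it across the two flat sides 30 mm apart.
- holder: Illuminator with the bayonet socket, fixed on the table. Origin: centre of its underside on the socket's axis, z up. Grey foot, diameter 84, 11 mm high, dummy black switch at its -x edge. On it a steel cup: outside 47, bore 34 mm, rim nominally 42 mm above the origin but set up to 6 mm higher or lower: not measured, feel for it (slots and plate shift with it). Never press them over 35 N.
- entry_slot (a point): One of the two entry slots, open at the rim, 10 mm wide, at nominal rim height, 20 mm from the axis; they lie 60 and 240 degrees counter-clockwise (from above) of the holder's x axis. The lamp enters with its x axis 60 degrees counter-clockwise of the holder's x axis (or half a turn from that).
- lock_notch (a point): Nominal roof of one of the two closed locking notches, 10 mm wide, on the holder's +x and -x axis, 20 mm out, 36 mm above the origin. From the slots a 60 degree clockwise twist under a tooth leads here; walls stop the pins 5 degrees further. Roof is 5 mm above the tooth's lower edge. Locked: pins up against the roof, lamp underside nominally 26 mm above the origin, lamp x along holder x.
- spring_plate (a point): Nominal centre of the top of the sprung brass plate in the bore, free: 29 mm above the origin (13 mm below the rim; the point does not move). The lamp's underside meets it with the pin tops 3 mm below the rim. It pushes 2.4 N at first, 1.2 N more per mm. The pins clear the tooth at 8 mm down or more (12 N); it bottoms hard at 10 mm (14.4 N). Locked it is 3 mm down.
- loupe: Bystander: black stand loupe, 40 mm in diameter, 42 mm high; origin under its centre.
- ring_gauge: Bystander: steel ring, 52 mm in diameter, 15 mm high; origin under its centre.
- plug_gauge: Bystander: plug gauge, a rod 95 mm long, 17 mm thick, lying; origin under its centre.
- mouse_b: Bystander: black computer mouse, 100x58x38 mm; origin under its centre.
Not all that is in view belongs to the job. Several things have the shape of the lamp; the one meant has the colours described above.

How it is judged:
By the outcome, as a careful person would: the job done as asked, in the order asked, and still so for the second after the job is handed in, with the robot touching nothing.
It also fails if it takes over 64 s, if anything falls off the work surface, if the arm or the gripper's body presses on something with over 40 N, if the wrist force passes 120 N, or if a joint passes its speed limit or range.

ROBOT

A 7-joint arm with a two-finger parallel gripper is mounted at the origin on a cart in front of the work surface, level with it; the furniture and walls round the work are solid. World frame = base frame: x ahead of the robot, y to its left, z up, the work surface at z = 0. Lengths are in m, angles in rad, forces in N, time in s.
With the tool pointing down it reaches from about 0.4 to 0.85 m from the base axis. Payload 10.4 kg.
Tool frame: the origin (TCP) lies midway between the tips of the shut fingers; the grasp point (between the pads) lies 19 mm behind it; z points along the fingers, y is the line along which they close (so a half turn about z gives the same grasp; the last joint's range is limited). The gripper opens to 85 mm and grips with 20 to 120 N. Pads are 22 mm wide; open, the fingers measure 114 mm over their backs; the gripper's body (76 mm by 85 mm) begins 54 mm behind the grasp point. The pads swing forward as they close: fully open they stand 13 mm farther back than shut.
Start: joints at [-0.023, 0.332, -0.065, 1.46, 0.022, 1.35, -0.088], TCP at [0.625, 0, 0.231] pointing down, gripper open.
Joint ranges: [-2.6, 2.6], [-0.5, 2.12], [-1.47, 1.34], [0.16, 2.42], [-1.27, 4.41], [0.06, 2.06], [-2.6, 2.6]. Speed limits (rad/s): [2.22, 2.22, 2.79, 2.79, 3.14, 3.14, 3.14].

INTERFACE

Orientations are given as a unit quaternion [x, y, z, w].
In Python, from workcell import get_obs, camera, camera_params, hand_in gives the robot as it stands.
- The arm moves only by the tool carry_out, never from a script. Its argument "commands" is a list that holds one entry, the list of rows, each a list of 6 numbers: the shift along the tool's x, y, z in units of 40 mm (1.0 is 40 mm), then the turn, a rotation vector about the tool's x, y, z in units of 6 degrees (1.0 is 6 degrees). In form: [[[x, y, z, ax, ay, az], ...]]. A call has 1 to 20 rows; each row shifts and turns the commanded pose from where the row before left it, along the tool's axes as they then stand; what a row does not reach is not made up. A row lasts 1/12 s, in which the tool goes at most 41.7 mm and 7.16 degrees, less where a joint would pass 70% of its speed; a pose out of reach is approached as far as the arm can. A call is refused whole if a number of a shift passes 1 or a number of a turn 1, either way. A call with a gripper value outside its range is refused whole. "hand" is the closure, from -1 (fully open) to 1 (shut), set as the call begins (left out, the last holds). The fingers move at their own pace and stop on an object; "force" is the grip in N (left out, the last holds). Time passes only in rows, so rows that do not move let the fingers close. It gives the time, the measured TCP pose, the force, the opening and the grip force at its end, in the units of the state.
- get_obs(): the state, without advancing time (a new reading comes with each control period).
- camera(name): name is "scene" or "side" or "wrist"; returns the picture (400x640x3 uint8, red, green, blue); there is no depth.
- camera_params(name): a dict with "mtx" (3x3 intrinsics, pixels), "R" (3x3) and "t" (3): a world point X has camera coordinates R X + t. Camera axes: x right, y down, z forward; pixel columns grow to the right and rows downward; lengths in m; the calibration is good to about 2 mm. A picture is of the moment at which its call begins: read the wrist's pose just before it. camera_params takes no time and is no camera call; for the wrist camera it gives the pose at the moment of the call.
- hand_in(): hands the job in; it is judged then, once.
The state is a dict: "clock": time; "joint_pos": joint angles; "joint_velocities": joint speeds; "tau": joint torques, N m; "position": TCP position; "ee_rot": TCP orientation; "ft_force": force on the tool from outside, world axes, zero at the start; "torque": the same for the moment, N m; "grip_width": opening from 0.0 (shut) to 1.0 (fully open); "grasp_force": force on a finger pad.
Only numpy, scipy, OpenCV 4.12 (cv2) and the standard library are available. Lean on these libraries where they do the work, as an engineer would, in place of code of your own. Each camera call takes 0.05 s, during which the arm holds its last target. There are 200 camera calls.

## Working session

There is one attempt and no reset: what is moved stays moved. The work goes in short steps, Python scripts to look and compute and a tool call to move; the robot and the scene stay as the last step left them, time stands still between calls to the robot, and variables do not carry over. Pictures are saved under pics/ and viewed, at most 10 in all, crops included, and the job is handed in when it is done.

Besides the shell and the picture viewer there is one more tool, called as name([rows], argument=value, ...), one row to a line, values as JSON. carry_out: Moves the arm, as the interface text tells. Its arguments: {"type":"object","properties":{"commands":{"type":"array"},"hand":{"type":"number"},"force":{"type":"number"}},"required":["commands"]}

```bash
mkdir -p pics; python3 - <<'E'
from workcell import *
import cv2,numpy as np
print(get_obs())
for n in ("scene","side"):
    im=camera(n); cv2.imwrite(f"pics/{n}0.png",im[:,:,::-1]); p=camera_params(n); print(n,p)
E
```

```text
{'clock': 0.0, 'joint_pos': array([-0.02259436,  0.33290018, -0.06466275,  1.46095166,  0.02161889,
        1.34990486, -0.08853304]), 'joint_velocities': array([ 9.77154193e-04,  6.07721949e-04,  4.58014177e-04,  9.38437537e-04,
       -8.56458102e-05, -1.96367354e-03, -6.61123440e-04]), 'tau': array([ 4.98105128e-04, -6.25449800e+01,  4.97091911e-02, -3.91610491e+01,
        1.63588714e-02,  9.83294769e-03, -6.01235030e-06]), 'position': array([ 6.24618244e-01, -3.80781836e-05,  2.30493232e-01]), 'ee_rot': array([ 7.07123752e-01,  7.07089429e-01, -5.52881516e-04, -4.83054776e-04]), 'ft_force': array([-0.63689385,  0.4369057 , -0.09578647]), 'torque': array([-0.0334092 ,  0.00808215,  0.01848608]), 'grasp_force': 0.0, 'grip_width': 0.9998517463399043}
scene {'mtx': array([[373.53721853,   0.        , 324.66716324],
       [  0.        , 373.53721853, 195.18882851],
       [  0.        ,   0.        ,   1.        ]]), 'R': array([[-0.79767966, -0.60293809, -0.01314623],
       [-0.3721791 ,  0.50930675, -0.77594417],
       [ 0.47454176, -0.61406213, -0.63066459]]), 't': array([0.4306926 , 0.28046871, 0.58557762])}
side {'mtx': array([[473.48616482,   0.        , 336.4612783 ],
       [  0.        , 473.48616482, 201.32925411],
       [  0.        ,   0.        ,   1.        ]]), 'R': array([[ 0.86745564, -0.49740442,  0.01046704],
       [-0.33072339, -0.59223179, -0.73476769],
       [ 0.37167561,  0.63391668, -0.67823808]]), 't': array([-0.49095427,  0.18025022,  0.88971159])}
```

View pics/scene0.png

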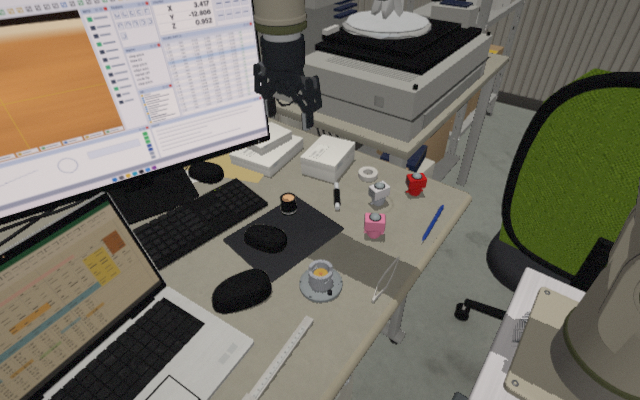

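View pics/side0.png

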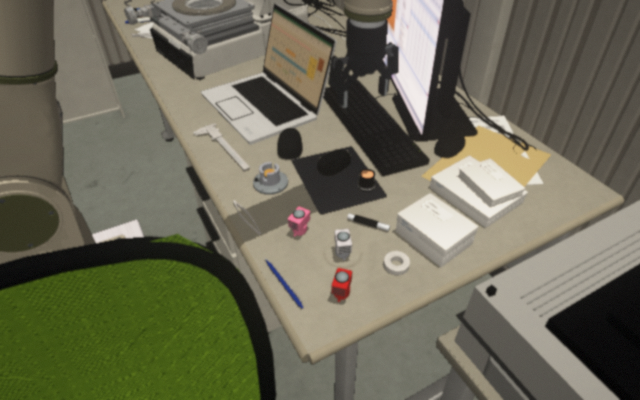

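The scene view shows three lamp-shaped things: pink (374,223), grey aluminium (378,192) and red (416,183). In the side view they are at (299,221), (343,243) and (342,283). The description fits the grey one. The holder is at scene (320,280) and side (268,178), with its black switch at about scene (330,293). Next I'll triangulate and check with a crop.

```bash
cat > h.py <<'E'
import numpy as np,cv2
from workcell import *
def ray(p,uv):
    d=p["R"].T@np.linalg.solve(p["mtx"],[uv[0],uv[1],1.]); return -p["R"].T@p["t"],d/np.linalg.norm(d)
def plane(p,uv,z):
    o,d=ray(p,uv); return o+d*(z-o[2])/d[2]
def tri(p1,a,p2,b):
    o,d=ray(p1,a);q,e=ray(p2,b)
    s=np.linalg.lstsq(np.c_[d,-e],q-o,rcond=None)[0]
    x,y=o+s[0]*d,q+s[1]*e
    return (x+y)/2,np.linalg.norm(x-y)
def proj(p,X):
    c=p["mtx"]@(p["R"]@np.asarray(X)+p["t"]); return c[:2]/c[2]
E
python3 - <<'E'
from h import *
S,T=camera_params("scene"),camera_params("side")
for n,a,b in [("lamp",(378,184),(343,234)),("pink",(374,215),(299,213)),("red",(416,175),(342,275)),("holder",(320,270),(268,170)),("loupe",(288,198),(367,174)),("ring",(368,174),(397,262)),("rod",(337,196),(368,222))]:
    print(n,tri(S,a,T,b))
a=cv2.imread("pics/scene0.png");b=cv2.imread("pics/side0.png")
f=lambda i,u,v:cv2.resize(i[v-37:v+38,u-50:u+50],(400,300),interpolation=cv2.INTER_CUBIC)
cv2.imwrite("pics/crop1.png",np.vstack([np.hstack([f(a,385,195),f(b,335,250)]),np.hstack([f(a,320,280),f(b,268,178)])]))
p=camera_params("wrist");print(p)
E
```

```text
lamp (array([ 0.49484495, -0.15107786,  0.05753094]), np.float64(0.0029309819854468084))
pink (array([ 0.44633651, -0.05375946,  0.05628473]), np.float64(0.003502430898071277))
red (array([ 0.44088786, -0.23816608,  0.05627723]), np.float64(0.001132242569138709))
holder (array([0.45407388, 0.12407343, 0.04285383]), np.float64(0.004896756732025849))
loupe (array([ 0.64672299, -0.00125124,  0.04187553]), np.float64(0.00032045053205205135))
ring (array([ 0.57172662, -0.23217006,  0.00850885]), np.float64(0.002240336993140924))
rod (array([ 0.58320791, -0.1079089 ,  0.00837555]), np.float64(0.00014779395742814118))
{'mtx': array([[314.91609271,   0.        , 318.90560203],
       [  0.        , 314.91609271, 200.40963737],
       [  0.        ,   0.        ,   1.        ]]), 'R': array([[ 9.99998748e-01, -1.29884352e-03, -9.04039074e-04],
       [-9.58182630e-04, -9.51611545e-01,  3.07302050e-01],
       [-1.25943130e-03, -3.07300799e-01, -9.51611598e-01]]), 't': array([-0.62430146, -0.03993647,  0.37902479])}
```

View pics/crop1.png

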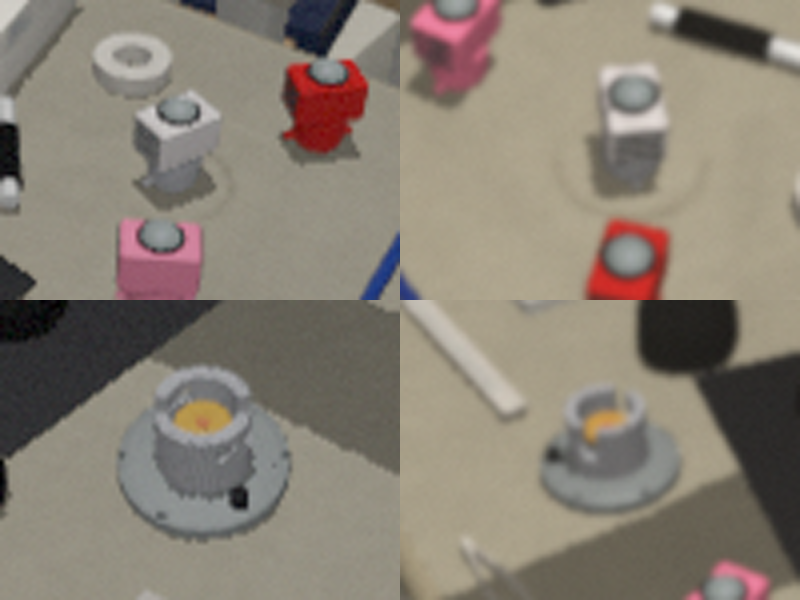

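The crop confirms the light-grey aluminium lamp with its steel cap, standing on a ring stain. The pink and red ones are look-alikes. The holder shows its brass plate, its slots and the black switch. I'll go above the holder for a wrist view first.

carry_out([
  [[0.39,-0.53,0,0,0,0],[0.39,-0.53,0,0,0,0],[0.39,-0.53,0,0,0,0],[0.39,-0.53,0,0,0,0],[0.39,-0.53,0,0,0,0],[0.39,-0.53,0,0,0,0],[0.39,-0.53,0,0,0,0],[0.39,-0.53,0,0,0,0],[0,0,0,0,0,0],[0,0,0,0,0,0],[0,0,0,0,0,0]],
], hand=-1, force=40)

```text
clock: 1.02
position: [0.4558, 0.1243, 0.2313]
ee_rot: [0.707, 0.707, 0.0, 0.0]
ft_force: [0.6, -0.3, -0.0]
grip_width: 0.999
grasp_force: 0.0
```

```bash
python3 - <<'E'
from h import *
p=camera_params("wrist"); im=camera("wrist"); np.savez("w1.npz",im=im,**p)
cv2.imwrite("pics/w1.png",im[:,:,::-1])
print(get_obs()["position"],get_obs()["ft_force"],p, proj(p,[.454,.124,.042]))
E
```

```text
[0.4559363  0.12406737 0.23119572] [-0.07523533  0.29406069 -0.68923464] {'mtx': array([[314.91609271,   0.        , 318.90560203],
       [  0.        , 314.91609271, 200.40963737],
       [  0.        ,   0.        ,   1.        ]]), 'R': array([[ 9.99998450e-01, -1.64911337e-03,  6.16960954e-04],
       [-1.75892590e-03, -9.51547614e-01,  3.07496415e-01],
       [ 7.99712725e-05, -3.07497024e-01, -9.51549039e-01]]), 't': array([-0.45551999,  0.07830523,  0.41706858])} [317.32710477 174.79874098]
```

View pics/w1.png

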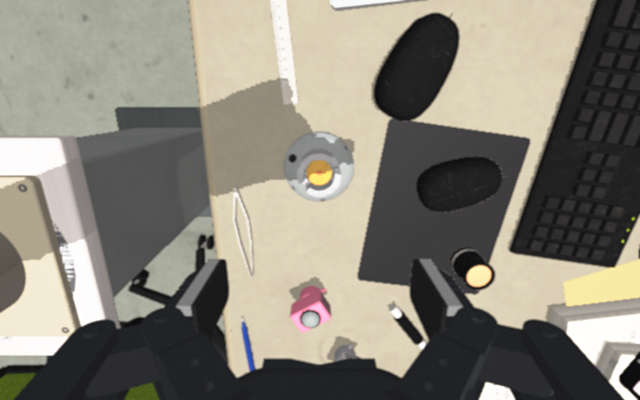

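The wrist view shows the holder at (319,166) with its switch at (292,158), the pink look-alike at (311,308) and the lamp at (345,350). I'll go lower over the holder for a finer measurement.

carry_out([
  [[0,0,0.55,0,0,0],[0,0,0.55,0,0,0],[0,0,0.55,0,0,0],[0,0,0.55,0,0,0],[0,0,0.55,0,0,0],[0,0,0,0,0,0],[0,0,0,0,0,0],[0,0,0,0,0,0]],
])

```text
clock: 1.73
position: [0.4563, 0.1246, 0.1224]
ee_rot: [0.707, 0.707, 0.0, 0.0]
ft_force: [0.6, 0.1, 0.3]
grip_width: 0.997
grasp_force: 0.0
```

```bash
python3 - <<'E'
from h import *
p=camera_params("wrist"); o=get_obs(); im=camera("wrist"); np.savez("w2.npz",im=im,pos=o["position"],**p)
u,v=proj(p,[.454,.124,.03]).astype(int);print(u,v,o["position"])
c=im[max(0,v-100):v+100,u-120:u+120]
cv2.imwrite("pics/w2.png",cv2.resize(c,None,fx=3,fy=3,interpolation=cv2.INTER_CUBIC)[:,:,::-1]);print(u-120,max(0,v-100))
E
```

```text
315 203 [0.45633522 0.12464746 0.12238539]
195 103
```

View pics/w2.png

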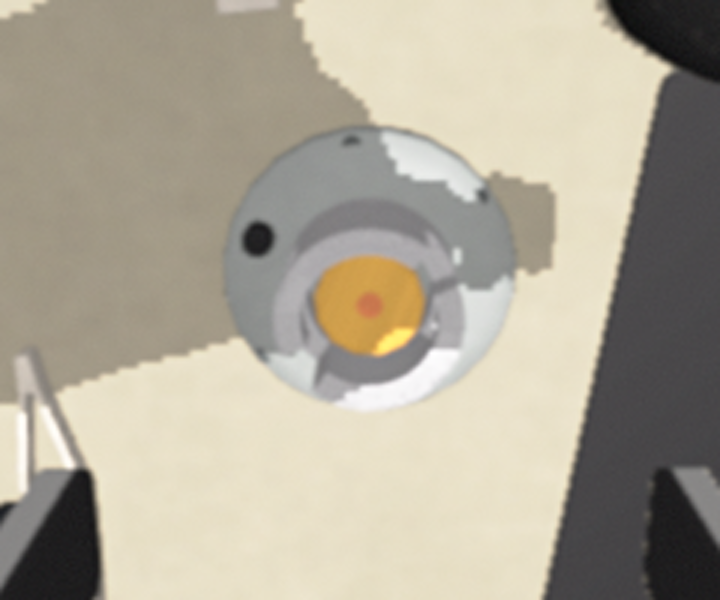

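The holder crop is clear: foot centre at crop (370,268), switch at (258,239), a red dot at the plate centre (370,305), and slots at upper right (435,240) and lower left (325,370).

```bash
cat > hold.py <<'E'
from h import *
def circ(P):
    A=np.c_[2*P[:,:2],np.ones(len(P))]; s=np.linalg.lstsq(A,(P[:,:2]**2).sum(1),rcond=None)[0]
    return s[:2],np.sqrt(s[2]+s[0]**2+s[1]**2)
E
python3 - <<'E'
from hold import *
d=np.load("w2.npz"); im=d["im"].astype(int); p={k:d[k] for k in("mtx","R","t")}
m=((im[:,:,0]-im[:,:,2])<12).astype(np.uint8)
m[:140]=0;m[245:]=0;m[:,:262]=0;m[:,375:]=0
m=cv2.morphologyEx(m,cv2.MORPH_OPEN,np.ones((3,3)))
cs,_=cv2.findContours(m,cv2.RETR_EXTERNAL,cv2.CHAIN_APPROX_NONE)
c=max(cs,key=cv2.contourArea)[:,0,:]; c=cv2.convexHull(c)[:,0,:]
print(cv2.fitEllipse(c.astype(np.float32)), c.min(0),c.max(0))
P=np.array([plane(p,q,.010) for q in c]); ctr,r=circ(P); print("foot",ctr,r, np.abs(np.hypot(*(P[:,:2]-ctr).T)-r).max())
# dot
R=im.astype(np.uint8); hsv=cv2.cvtColor(R,cv2.COLOR_RGB2HSV)
def cent(mk,box):
    z=np.zeros_like(mk);z[box[0]:box[1],box[2]:box[3]]=mk[box[0]:box[1],box[2]:box[3]]
    v,u=np.nonzero(z);return np.array([u.mean(),v.mean()]),len(u)
dot,n=cent((im[:,:,1]<im[:,:,0]*.62)&(im[:,:,0]>120),(195,215,305,332)); print("dot",dot,n)
for z in(.023,.026,.029,.032,.035): print(z,plane(p,dot,z)[:2])
sw,n=cent(im.sum(2)<150,(172,192,272,292)); S=plane(p,sw,.013); v=S[:2]-ctr
print("sw",sw,n,S,np.hypot(*v),"holder x deg",np.degrees(np.arctan2(-v[1],-v[0])))
# side views, dot from scene for cross-check
E
```

```text
((317.69683837890625, 191.7789764404297), (93.7568359375, 96.66886138916016), 91.44322204589844) [270 145] [366 239]
foot [0.45532287 0.12596001] 0.04093269576255563 0.0006725260945607825
dot [317.65625 204.375  ] 32
0.023 [0.45529724 0.12111837]
0.026 [0.45530784 0.12212761]
0.029 [0.45531844 0.12313684]
0.032 [0.45532904 0.12414607]
0.035 [0.45533964 0.12515531]
sw [280.55384615 182.18461538] 65 [0.42480119 0.13709284 0.013     ] 0.03248865723456772 holder x deg -20.039523648100122
```

carry_out([
  [[0,0,-0.5,0,0,0],[-0.9,0.12,0,0,0,0],[-0.9,0.12,0,0,0,0],[-0.9,0.12,0,0,0,0],[-0.9,0.12,0,0,0,0],[-0.9,0.12,0,0,0,0],[-0.9,0.12,0,0,0,0],[-0.9,0.12,0,0,0,0],[-0.6,0.12,0,0,0,0],[0,0,0,0,0,0],[0,0,0,0,0,0],[0,0,0,0,0,0]],
])

```text
clock: 2.78
position: [0.4944, -0.1506, 0.1422]
ee_rot: [0.707, 0.707, 0.001, 0.0]
ft_force: [1.3, -0.8, 0.0]
grip_width: 0.998
grasp_force: 0.0
```

```bash
python3 - <<'E'
from h import *
p=camera_params("wrist"); o=get_obs(); im=camera("wrist"); np.savez("w3.npz",im=im,pos=o["position"],**p)
u,v=proj(p,[.495,-.151,.05]).astype(int);print(u,v)
c=im[v-50:v+50,u-66:u+66]; x0,y0=u-66,v-50;print(x0,y0)
a=cv2.resize(c,(528,400),interpolation=cv2.INTER_CUBIC)
d=np.load("w2.npz")["im"][170:240,290:346]
b=cv2.resize(d,(264,330),interpolation=cv2.INTER_CUBIC); b=np.vstack([b,np.zeros((70,264,3),np.uint8)])
cv2.imwrite("pics/w3.png",np.hstack([a,b])[:,:,::-1])
E
```

```text
319 203
253 153
```

View pics/w3.png

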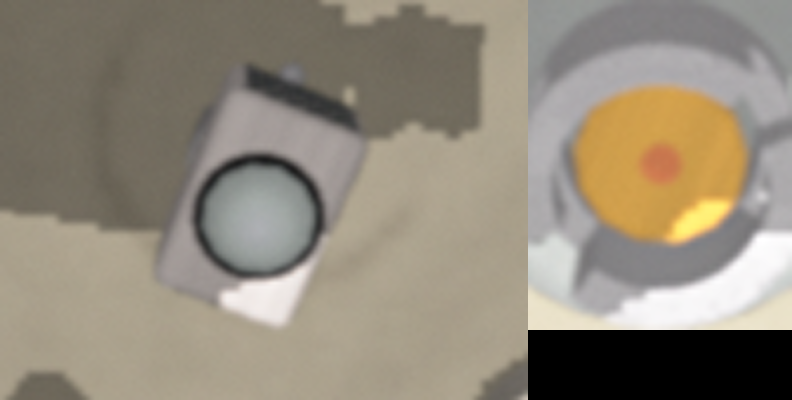

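The lamp crop shows the block's top face with corners (247,85), (362,140), (283,325) and (157,277), the dome ring at (258,216), and a pin at (292,74).

```bash
python3 - <<'E'
from hold import *
d=np.load("w3.npz"); im=d["im"]; p={k:d[k] for k in("mtx","R","t")}
q=np.array([(247,85),(362,140),(283,325),(157,277)])/4-.375+[253,153]
P=np.array([plane(p,x,.052) for x in q]);print(P[:,:2],P.mean(0))
for a,b in((0,3),(1,2),(0,1),(3,2)):
    v=(P[b]-P[a])[:2];print(np.hypot(*v),np.degrees(np.arctan2(v[1],v[0]))%180)
m=(im.astype(int).sum(2)<130).astype(np.uint8); z=np.zeros_like(m); z[188:226,299:336]=m[188:226,299:336]
c,_=cv2.findContours(z,cv2.RETR_EXTERNAL,cv2.CHAIN_APPROX_NONE); c=max(c,key=cv2.contourArea)[:,0]
D=np.array([plane(p,x,.052) for x in c]);print("ring",circ(D),c.min(0),c.max(0)); print(get_obs()["position"])
E
```

```text
[[ 0.49099337 -0.12687552]
 [ 0.51291127 -0.13765744]
 [ 0.49794466 -0.17609694]
 [ 0.47297449 -0.16571751]] [ 0.49370595 -0.15158686  0.052     ]
0.04281799365096742 65.11330624706082
0.041250390448913016 68.7262965065507
0.024426295492047112 153.8063624477931
0.02704148487051943 157.42865770075989
ring (array([ 0.49494004, -0.14834889]), np.float64(0.006810025918256105)) [317 192] [328 197]
[ 0.4942875  -0.15013825  0.14205304]
```

carry_out([
  [[-0.05,-0.02,0,0,0,0.98],[0,0,0,0,0,0.98],[0,0,0,0,0,0.98],[0,0,0,0,0,0.98],[0,0,0.49,0,0,0],[0,0,0.49,0,0,0],[0,0,0.49,0,0,0],[0,0,0.49,0,0,0],[0,0,0.49,0,0,0],[0,0,0.48,0,0,0],[0,0,0,0,0,0],[0,0,0,0,0,0],[0,0,0,0,0,0]],
])

```text
clock: 3.92
position: [0.4939, -0.1527, 0.0254]
ee_rot: [0.836, 0.549, 0.001, 0.0]
ft_force: [0.6, 0.5, 0.3]
grip_width: 1.0
grasp_force: 0.0
```

carry_out([
  [[0,0,0,0,0,0],[0,0,0,0,0,0],[0,0,0,0,0,0],[0,0,0,0,0,0],[0,0,0,0,0,0],[0,0,0,0,0,0],[0,0,0,0,0,0],[0,0,0,0,0,0],[0,0,0,0,0,0],[0,0,0,0,0,0],[0,0,0,0,0,0],[0,0,0,0,0,0],[0,0,0,0,0,0],[0,0,0,0,0,0]],
], hand=1, force=50)

```text
clock: 5.08
position: [0.4933, -0.1533, 0.0246]
ee_rot: [0.836, 0.548, 0.0, 0.0]
ft_force: [-1.3, 1.1, 6.2]
grip_width: 0.338
grasp_force: 49.3
```

Gripped. I'll lift, then move beside the holder for a view from nearly overhead.

carry_out([
  [[0,0,-0.3,0,0,0],[0,0,-0.5,0,0,0],[0,0,-0.6,0,0,0],[0,0,-0.6,0,0,0],[0,0,-0.5,0,0,0],[0,0,0,0,0,0]],
])

```text
clock: 5.58
position: [0.495, -0.1537, 0.128]
ee_rot: [0.836, 0.548, 0.002, 0.002]
ft_force: [1.7, -0.5, -1.2]
grip_width: 0.347
grasp_force: 49.7
```

carry_out([
  [[0.474,-0.422,0,0,0,0],[0.474,-0.422,0,0,0,0],[0.474,-0.422,0,0,0,0],[0.474,-0.422,0,0,0,0],[0.474,-0.422,0,0,0,0],[0.474,-0.422,0,0,0,0],[0.474,-0.422,0,0,0,0],[0.474,-0.422,0,0,0,0],[0.474,-0.422,0,0,0,0],[0.474,-0.422,0,0,0,0],[0,0,0,0,0,1],[0,0,0,0,0,1],[0,0,0,0,0,1],[0,0,0,0,0,1],[0,0,0,0,0,0],[0,0,0,0,0,0],[0,0,0,0,0,0]],
])

```text
clock: 7.0
position: [0.4137, 0.0879, 0.1237]
ee_rot: [0.931, 0.364, -0.0, -0.0]
ft_force: [0.2, 0.2, -1.8]
grip_width: 0.339
grasp_force: 49.8
```

```bash
python3 - <<'E'
from h import *
p=camera_params("wrist"); o=get_obs(); im=camera("wrist"); np.savez("w4.npz",im=im,pos=o["position"],**p)
print(o["joint_pos"],o["ft_force"],-p["R"].T@p["t"],p["R"])
u,v=proj(p,[.455,.1245,.03]).astype(int);print(u,v)
x0,y0=u-55,v-50;print(x0,y0)
a=cv2.resize(im[y0:y0+100,x0:x0+110],None,fx=5,fy=5,interpolation=cv2.INTER_CUBIC)
b=cv2.resize(im[200:400,200:440],(240,200)); b=np.vstack([b,np.zeros((300,240,3),np.uint8)])
cv2.imwrite("pics/w4.png",np.hstack([a,b])[:,:,::-1])
E
```

```text
[-1.62117345e-01 -7.18277425e-03 -1.54235947e-01  2.08974662e+00
 -1.34496976e-03  1.05953256e+00 -1.14167761e+00] [ 0.15942592  0.20481501 -1.84444403] [0.47150087 0.14023868 0.26544584] [[ 6.76877450e-01 -7.36095725e-01  4.43046383e-05]
 [-7.00457913e-01 -6.44088166e-01  3.07423401e-01]
 [-2.26264515e-01 -2.08119001e-01 -9.51572830e-01]]
319 131
264 81
```

View pics/w4.png

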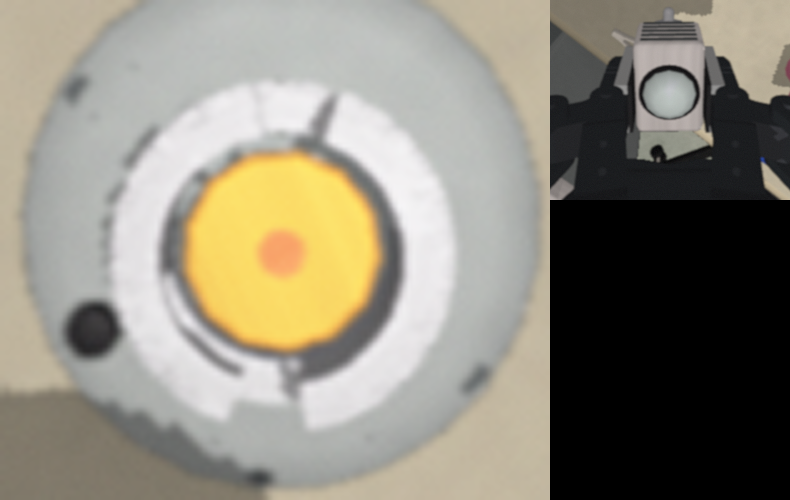

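The near-overhead view shows the rim circle centred at crop (281,255) and the red dot at (282,253). The upper slot is centred at about (292,95), between edges 258 and 325. The lower one is at about (267,415), between 233 and 303. The lamp sits straight in the gripper, with its dome at pixel (318,293).

```bash
python3 - <<'E'
from hold import *
d=np.load("w4.npz"); im=d["im"].astype(int); p={k:d[k] for k in("mtx","R","t")}
L=lambda q:np.array(q)/5-.4+[264,81]
cen=lambda m,b:(lambda vu:np.array([vu[1].mean()+b[2],vu[0].mean()+b[0]]))(np.nonzero(m[b[0]:b[1],b[2]:b[3]]))
dot=cen((im[:,:,1]<im[:,:,0]*.72)&(im[:,:,0]>150)&(im[:,:,1]>im[:,:,2]-5),(124,140,312,330)); print("dot",dot,plane(p,dot,.029),plane(p,dot,.035))
sw=cen(im.sum(2)<170,(138,156,274,292)); print("sw",sw)
m=((im[:,:,0]-im[:,:,2])<9).astype(np.uint8); 
z=np.zeros_like(m); z[60:185,260:385]=m[60:185,260:385]
z=cv2.morphologyEx(z,cv2.MORPH_OPEN,np.ones((3,3)))
c=max(cv2.findContours(z,cv2.RETR_EXTERNAL,cv2.CHAIN_APPROX_NONE)[0],key=cv2.contourArea)
c=cv2.convexHull(c)[:,0]; print(c.min(0),c.max(0))
P=np.array([plane(p,q,.0105) for q in c]); fc,r=circ(P); print("foot",fc,r,np.abs(np.hypot(*(P[:,:2]-fc).T)-r).max())
w=(im.min(2)>205).astype(np.uint8); z=w*0; z[90:175,280:362]=w[90:175,280:362]
c=max(cv2.findContours(z,cv2.RETR_EXTERNAL,cv2.CHAIN_APPROX_NONE)[0],key=cv2.contourArea); c=cv2.convexHull(c)[:,0]
for zz in(.042,.048):
    P=np.array([plane(p,q,zz) for q in c]); rc,r=circ(P); print("rim",rc,r,np.abs(np.hypot(*(P[:,:2]-rc).T)-r).max())
for zz in(.042,.048):
    a=(plane(p,L((258,92)),zz)+plane(p,L((327,100)),zz))/2; b=(plane(p,L((233,406)),zz)+plane(p,L((303,424)),zz))/2
    v=(a-b)[:2]; print("slot dir",np.degrees(np.arctan2(v[1],v[0])),(a+b)[:2]/2)
S=plane(p,sw,.013)[:2]; v=fc-S; print("holder x by switch",np.degrees(np.arctan2(v[1],v[0])),np.hypot(*v))
# lamp in hand
g=im.astype(np.uint8)
dome=((im[:,:,2]-im[:,:,0])>3).astype(np.uint8); z=dome*0; z[262:325,285:352]=dome[262:325,285:352]
c=max(cv2.findContours(z,cv2.RETR_EXTERNAL,cv2.CHAIN_APPROX_NONE)[0],key=cv2.contourArea); e=cv2.minEnclosingCircle(c); print("dome",e)
print("dome pt",plane(p,e[0],d["pos"][2]-.025+.055),d["pos"]); print("tcp px",proj(p,d["pos"]+[0,0,.030]))
a=cv2.resize(im[210:340,250:390].astype(np.uint8),None,fx=5,fy=5,interpolation=cv2.INTER_CUBIC)[:600]; cv2.imwrite("pics/w5.png",a[:,:,::-1])
E
```

```text
dot [319.68627451 131.21568627] [0.45510228 0.12436376 0.029     ] [0.45551841 0.1247666  0.035     ]
sw [281.81818182 146.67272727]
[269  73] [371 177]
foot [0.45570133 0.12483076] 0.04052623794900473 0.0003550800129997547
rim [0.45522335 0.12498655] 0.023186987818794386 0.002977091665452479
rim [0.45566044 0.1253961 ] 0.022564367464803267 0.0028971503690120998
slot dir 38.17543118782389 [0.45522016 0.12461172]
slot dir 38.17543118782385 [0.45565733 0.12503134]
holder x by switch -21.92570423651295 0.03350430716515304
dome ((320.42498779296875, 293.0249938964844), 21.72524070739746)
dome pt [0.41582686 0.08818625 0.15368766] [0.41365873 0.08791408 0.12368766]
tcp px [317.35650176 296.72948596]
```

View pics/w5.png

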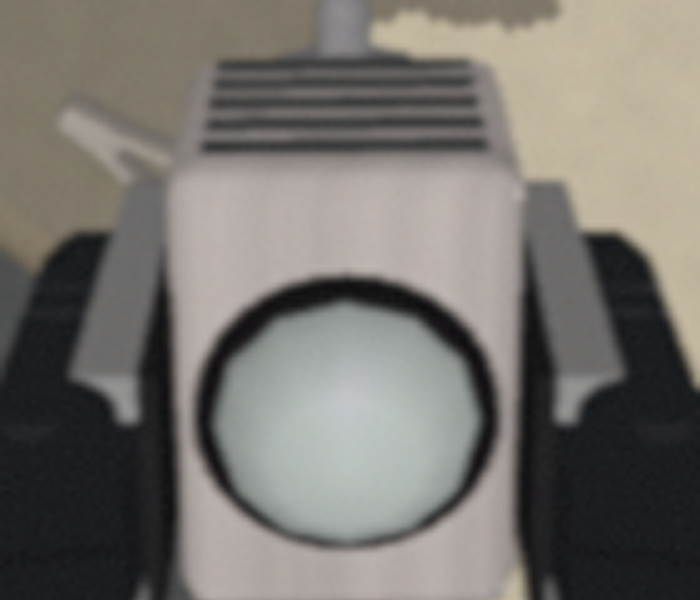

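carry_out([
  [[0,0,0,0,0,0.75],[0.338,-0.0245,0,0,0,0],[0.338,-0.0245,0,0,0,0],[0.338,-0.0245,0,0,0,0],[0.338,-0.0245,0,0,0,0],[0,0,0.3,0,0,0],[0,0,0.3,0,0,0],[0,0,0.3,0,0,0],[0,0,0.16,0,0,0],[0,0,0,0,0,0],[0,0,0,0,0,0],[0,0,0,0,0,0],[0,0,0,0,0,0]],
])

```text
clock: 8.13
position: [0.4546, 0.1245, 0.0825]
ee_rot: [0.946, 0.325, 0.001, 0.0]
ft_force: [0.4, -0.8, -1.5]
grip_width: 0.344
grasp_force: 49.8
```

```bash
python3 - <<'E'
from h import *
from scipy.spatial.transform import Rotation as Ro
o=get_obs(); M=Ro.from_quat(o["ee_rot"]).as_matrix(); print(o["position"],o["ft_force"],o["torque"]);print(M, np.degrees(np.arctan2(M[1,0],M[0,0])))
a=camera("scene");b=camera("side")
f=lambda i,n:(lambda c:cv2.resize(i[c[1]-37:c[1]+38,c[0]-50:c[0]+50],(400,300),interpolation=cv2.INTER_CUBIC))(proj(camera_params(n),[.455,.125,.055]).astype(int))
cv2.imwrite("pics/s6.png",np.hstack([f(a,"scene"),f(b,"side")])[:,:,::-1])
E
```

```text
[0.45462994 0.1245146  0.0824761 ] [ 0.38206464 -0.80370643 -1.54750232] [-0.06622358  0.03506465 -0.05032497]
[[ 7.88105339e-01  6.15538999e-01  1.30980683e-03]
 [ 6.15539093e-01 -7.88106263e-01  3.78010699e-04]
 [ 1.26494729e-03  5.08325055e-04 -9.99999071e-01]] 37.99113797775906
```

View pics/s6.png

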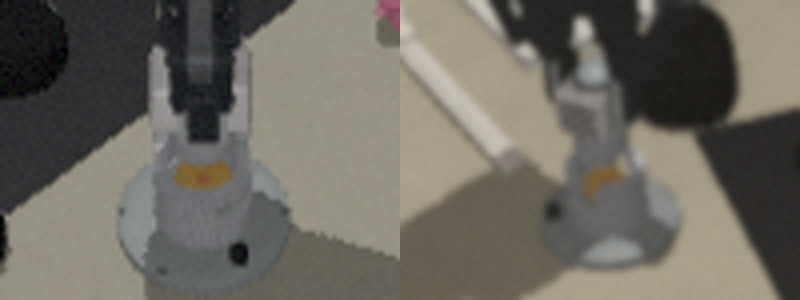

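The lamp stands over the cup, lined up with it in both views. I'll trim slightly and feel downward.

carry_out([
  [[-0.019,-0.008,0.1,0,0,0],[0,0,0.1,0,0,0],[0,0,0.05,0,0,0],[0,0,0,0,0,0]],
])

```text
clock: 8.57
position: [0.4529, 0.1241, 0.071]
ee_rot: [0.946, 0.325, -0.001, -0.0]
ft_force: [0.1, 0.2, -1.3]
grip_width: 0.339
grasp_force: 49.8
```

carry_out([
  [[0,0,0.05,0,0,0],[0,0,0.05,0,0,0],[0,0,0,0,0,0],[0,0,0,0,0,0]],
])

```text
clock: 8.9
position: [0.4533, 0.1242, 0.0676]
ee_rot: [0.946, 0.325, -0.0, -0.0]
ft_force: [0.3, -1.1, -1.7]
grip_width: 0.34
grasp_force: 49.8
```

carry_out([
  [[0,0,0.05,0,0,0],[0,0,0.05,0,0,0],[0,0,0,0,0,0],[0,0,0,0,0,0]],
])

```text
clock: 9.23
position: [0.4537, 0.1243, 0.0637]
ee_rot: [0.946, 0.325, 0.0, -0.0]
ft_force: [2.1, 1.4, -3.4]
grip_width: 0.343
grasp_force: 49.5
```

carry_out([
  [[0.01,0,0.05,0,0,0],[0,0,0,0,0,0],[0,0,0,0,0,0]],
])

```text
clock: 9.48
position: [0.4538, 0.1245, 0.0617]
ee_rot: [0.946, 0.325, 0.0, 0.0]
ft_force: [2.5, 0.7, -1.9]
grip_width: 0.341
grasp_force: 49.7
```

carry_out([
  [[0,0,0.05,0,0,0],[0,0,0,0,0,0],[0,0,0,0,0,0]],
])

```text
clock: 9.73
position: [0.4538, 0.1245, 0.0597]
ee_rot: [0.946, 0.325, 0.0, -0.0]
ft_force: [3.2, 0.4, -2.1]
grip_width: 0.342
grasp_force: 49.7
```

carry_out([
  [[0.012,0.01,0.05,0,0,0],[0,0,0,0,0,0],[0,0,0,0,0,0]],
])

```text
clock: 9.98
position: [0.4541, 0.1244, 0.0577]
ee_rot: [0.946, 0.325, -0.0, -0.0]
ft_force: [-0.2, 0.6, 1.2]
grip_width: 0.342
grasp_force: 50.2
```

carry_out([
  [[0,0,0.05,0,0,0],[0,0,0,0,0,0],[0,0,0,0,0,0]],
])

```text
clock: 10.23
position: [0.4542, 0.1244, 0.0558]
ee_rot: [0.946, 0.325, -0.0, -0.0]
ft_force: [-1.7, 0.5, 4.1]
grip_width: 0.338
grasp_force: 50.5
```

carry_out([
  [[0,0,0.05,0,0,0],[0,0,0.05,0,0,0],[0,0,0,0,0,0],[0,0,0,0,0,0]],
])

```text
clock: 10.57
position: [0.4543, 0.1245, 0.052]
ee_rot: [0.946, 0.325, 0.0, 0.0]
ft_force: [-2.4, -0.9, 9.1]
grip_width: 0.343
grasp_force: 51.1
```

carry_out([
  [[0,0,0.04,0,0,0],[0,0,0,0,0,0],[0,0,0,0,0,0],[0,0,0,0,0,0]],
])

```text
clock: 10.9
position: [0.4543, 0.1245, 0.0505]
ee_rot: [0.946, 0.325, 0.0, 0.0]
ft_force: [-3.5, -0.6, 9.3]
grip_width: 0.343
grasp_force: 51.2
```

carry_out([
  [[-0.01,-0.005,0.03,0,0,0],[0,0,0,0,0,0],[0,0,0,0,0,0],[0,0,0,0,0,0]],
])

```text
clock: 11.23
position: [0.4542, 0.1245, 0.0496]
ee_rot: [0.946, 0.325, 0.0, 0.0]
ft_force: [-3.0, 0.1, 11.5]
grip_width: 0.341
grasp_force: 51.5
```

carry_out([
  [[0,0,0,0,0,0],[0,0,0,0,0,0]],
])

```text
clock: 11.4
position: [0.4542, 0.1244, 0.0496]
ee_rot: [0.946, 0.325, 0.0, 0.0]
ft_force: [-2.3, -0.5, 10.8]
grip_width: 0.343
grasp_force: 51.5
```

Depth is now about 8.6 mm. I'll press slightly further and start the twist, compensating for the small axis offset.

carry_out([
  [[0,0,0.01,0,0,0],[0,0,0,0,0,0],[0,-0.003,0,0,0,0.5],[0,-0.003,0,0,0,0.8],[0,-0.003,0,0,0,0.7],[0,0,0,0,0,0],[0,0,0,0,0,0]],
])

```text
clock: 11.98
position: [0.4547, 0.1249, 0.0495]
ee_rot: [0.974, 0.224, 0.001, -0.0]
ft_force: [-0.9, 0.4, 10.9]
grip_width: 0.343
grasp_force: 51.4
```

```bash
python3 -c "
from h import *
o=get_obs();print(o['position'],o['ft_force'],o['torque'],o['ee_rot'],o['joint_pos'][6])"
```

```text
[0.45466667 0.12486753 0.04946947] [-0.88766024  0.44269506 10.93305283] [-0.14305698  0.215574   -0.0925522 ] [ 9.74479254e-01  2.24474731e-01  1.13055721e-03 -1.18121867e-06] -1.5151907762081107
```

carry_out([
  [[0,-0.003,0,0,0,0.7],[0,-0.003,0,0,0,0.8],[0,-0.003,0,0,0,0.8],[0,-0.003,0,0,0,0.7],[0,0,0,0,0,0],[0,0,0,0,0,0]],
])

```text
clock: 12.48
position: [0.4548, 0.1253, 0.0496]
ee_rot: [0.998, 0.069, 0.001, -0.0]
ft_force: [0.3, 0.1, 10.9]
grip_width: 0.344
grasp_force: 51.4
```

```bash
python3 -c "
from h import *
o=get_obs();print(o['position'],o['ft_force'],o['torque'],np.degrees(2*np.arctan2(o['ee_rot'][1],o['ee_rot'][0])),o['joint_pos'][6])"
```

```text
[0.45482118 0.1253122  0.04959896] [ 0.27544849  0.09338705 10.93971668] [-0.15905582 -0.0342624  -0.07249062] 7.937908895437772 -1.8231977409043916
```

carry_out([
  [[0,-0.003,0,0,0,0.7],[0,-0.003,0,0,0,0.8],[0,-0.003,0,0,0,0.8],[0,-0.003,0,0,0,0.8],[0,-0.003,0,0,0,0.8],[0,-0.003,0,0,0,0.8],[0,-0.003,0,0,0,0.3],[0,0,0,0,0,0],[0,0,0,0,0,0]],
])

```text
clock: 13.23
position: [0.455, 0.126, 0.0496]
ee_rot: [0.982, -0.191, 0.001, -0.001]
ft_force: [0.0, -1.3, 11.0]
grip_width: 0.34
grasp_force: 51.4
```

```bash
python3 -c "
from h import *
o=get_obs();print(o['position'],o['ft_force'],o['torque'],np.degrees(2*np.arctan2(o['ee_rot'][1],o['ee_rot'][0])),o['joint_pos'][6])"
```

```text
[0.45495317 0.12604733 0.04959943] [ 0.02996129 -1.3261737  11.00484186] [-0.22236789 -0.03689974 -0.01669829] -22.048908632743338 -2.3364269796233894
```

carry_out([
  [[0,0,-0.04,0,0,0],[0,0,-0.035,0,0,0],[0,0,0,0,0,0],[0,0,0,0,0,0]],
])

```text
clock: 13.57
position: [0.4549, 0.126, 0.0524]
ee_rot: [0.982, -0.191, 0.001, -0.001]
ft_force: [1.0, -1.3, 7.4]
grip_width: 0.345
grasp_force: 51.0
```

carry_out([
  [[0,0,-0.04,0,0,0],[0,0,0,0,0,0],[0,0,0,0,0,0]],
])

```text
clock: 13.82
position: [0.4549, 0.1261, 0.0539]
ee_rot: [0.982, -0.191, 0.001, -0.001]
ft_force: [1.3, -1.2, 5.9]
grip_width: 0.34
grasp_force: 50.8
```

carry_out([
  [[0,0,-0.02,0,0,0],[0,0,0,0,0,0],[0,0,0,0,0,0]],
], force=20)

```text
clock: 14.07
position: [0.4549, 0.1261, 0.0546]
ee_rot: [0.982, -0.191, 0.001, -0.001]
ft_force: [2.9, 0.6, 5.9]
grip_width: 0.34
grasp_force: 50.6
```

carry_out([
  [[0,0,0,0,0,0],[0,0,0,0,0,0],[0,0,0,0,0,0],[0,0,0,0,0,0],[0,0,0,0,0,0],[0,0,0,0,0,0],[0,0,0,0,0,0],[0,0,0,0,0,0],[0,0,0,0,0,0],[0,0,0,0,0,0],[0,0,0,0,0,0],[0,0,0,0,0,0]],
], hand=-1)

```text
clock: 15.07
position: [0.4536, 0.1259, 0.0539]
ee_rot: [0.982, -0.191, 0.0, -0.0]
ft_force: [-0.9, 0.4, 0.0]
grip_width: 1.0
grasp_force: 0.0
```

carry_out([
  [[0,0,-0.3,0,0,0],[0,0,-0.5,0,0,0],[0,0,-0.6,0,0,0],[0,0,-0.6,0,0,0],[0,0,-0.5,0,0,0],[0,0,0,0,0,0],[0,0,0,0,0,0],[0,0,0,0,0,0]],
])

```text
clock: 15.73
position: [0.4532, 0.1258, 0.1533]
ee_rot: [0.982, -0.191, -0.0, 0.0]
ft_force: [-0.2, 0.4, -0.3]
grip_width: 0.996
grasp_force: 0.0
```

```bash
python3 - <<'E'
from h import *
p=camera_params("wrist"); o=get_obs(); im=camera("wrist"); a=camera("scene");b=camera("side")
print(o["position"],o["ft_force"])
def f(i,c,s):
    return cv2.resize(i[c[1]-int(150/s):c[1]+int(150/s),c[0]-int(196/s):c[0]+int(196/s)],(392,300),interpolation=cv2.INTER_CUBIC)
c=proj(p,[.455,.125,.05]).astype(int);print("wrist crop",c)
i1=f(im,c,3.0)
i2=f(a,proj(camera_params("scene"),[.455,.125,.055]).astype(int),4);i3=f(b,proj(camera_params("side"),[.455,.125,.055]).astype(int),4)
cv2.imwrite("pics/fin.png",np.vstack([np.hstack([i1,i1*0]),np.hstack([i2,i3])])[:,:,::-1])
E
```

```text
[0.45322404 0.12577168 0.15331274] [-0.18800422  0.43247739 -0.32566398]
wrist crop [317 198]
```

View pics/fin.png

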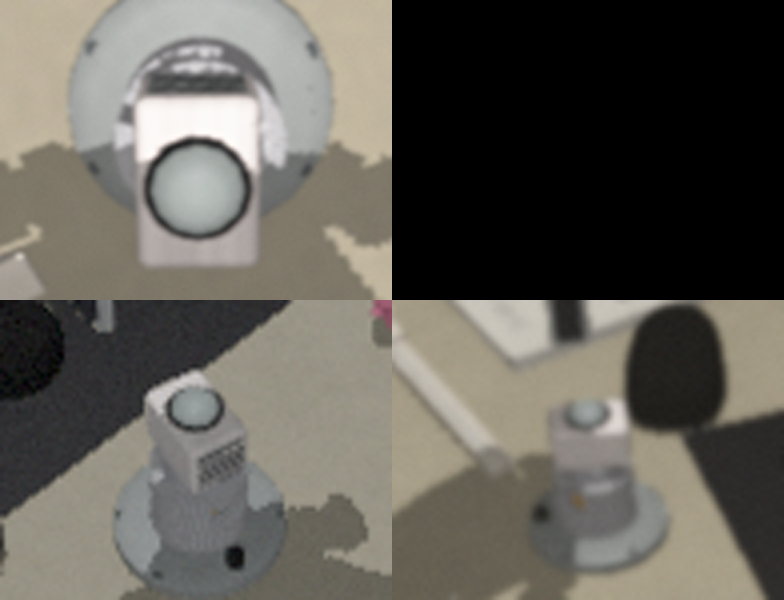

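The final view shows the lamp upright and aligned with the switch axis, its dome at crop (197,187), and the gripper clear of it. The force fell as the spring's should while the lamp rose about 5 mm, so the pins are up in the notches.

```bash
python3 -c "
from workcell import *
print(hand_in())"
```

```text
the job is handed in; nothing more can be done
None
```

The lamp is in the bayonet socket, twisted into its locking notches, standing upright and released, and the job is handed in; no verdict came back, the robot's clock read about 16 s of the 64 s allowed, and spring force peaked at about 13 N.

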